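# Stand a coated panel in the tilt stand and hold the hidden pivot bolt at 60 degrees

## Robot

A 6-joint arm with a two-finger parallel gripper is mounted at the origin on a cart in front of the work surface, level with it; the furniture and walls round the work are solid. World frame = base frame: x ahead of the robot, y to its left, z up, the work surface at z = 0. Lengths are in m, angles in degrees, forces in N, time in s.
With the tool pointing down it reaches from about 0.425 to 0.925 m from the base axis. Payload 12.5 kg.
Tool frame: the origin (TCP) lies on the centre line of the jaws, within the pads' length; the fingertips stand 14 mm ahead of it and the grasp point (between the pads) lies 5 mm behind it; y points along the fingers, z is the direction in which the jaws open and shut, and the axes are right-handed (so a half turn about y gives the same grasp; the last joint's range is limited). The gripper opens to 85 mm and grips with 20 to 120 N. Pads are 22 mm wide; open, the fingers measure 114 mm over their backs; the gripper's body (76 mm by 85 mm) begins 54 mm behind the grasp point. The pads swing forward as they close: fully open they stand 13 mm farther back than shut.
Start: joints at [57.376, 28.126, 89.318, -0, 62.55, -6.05], TCP at [0.28, 0.559, 0.207] pointing down, gripper open.
Joint ranges: [-177.58, 177.58], [-47.91, 125.51], [2.72, 160], [-65.01, 245.01], [3.68, 167.84], [-153.87, 153.87]. Speed limits (degrees/s): [127.2, 127.2, 159.86, 180, 180, 180].

## Interface

Orientations are given as [roll, pitch, yaw] about the fixed x, y, z axes, in that order (R = Rz(yaw) Ry(pitch) Rx(roll)).
In Python, from rig import r gives the robot as it stands. The module is installed in compiled form; this text tells all that it offers.
- The arm moves only by the tool servo_tool, never from a script. Its argument "motion" is a list of rows, each a list of 6 numbers: the shift along the tool's x, y, z in cm, then the turn, a rotation vector about the tool's x, y, z in degrees. In form: [[dx, dy, dz, ax, ay, az], ...]. A call has 1 to 12 rows; each row is the pose to reach, as a shift and turn from the pose commanded when the call began, along the tool's axes at that moment; what a row does not reach only later rows make up. A row lasts 1/8 s, in which the tool goes at most 62.5 mm and 10.7 degrees, less where a joint would pass 70% of its speed; a pose out of reach is approached as far as the arm can. A call with a gripper value outside its range is refused whole. "grip" is the opening, from 0 (shut) to 1 (fully open), set as the call begins (left out, the last holds). The fingers move at their own pace and stop on an object; the grip force is fixed at half the most. Time passes only in rows, so rows that repeat a pose let the fingers close. It gives the time, the measured TCP pose, the force and the opening at its end, in the units of the state.
- r.get_state(): the state, without advancing time (a new reading comes with each control period).
- r.capture(name): name is "scene" or "side" or "wrist"; returns the picture (420x560x3 uint8, blue, green, red); there is no depth.
- r.camera_info(name): a dict with "fx", "fy", "cx", "cy" (pixels), "rvec" (rotation vector, rad) and "tvec" (3), from world to camera coordinates, as OpenCV has them; the wrist camera has in their place "tool_from_camera" (4x4, takes a point from camera to tool coordinates, whose origin is the TCP and whose axes are the tool frame's). Camera axes: x right, y down, z forward; pixel columns grow to the right and rows downward; lengths in m; the calibration is good to about 2 mm. A picture is of the moment at which its call begins: read the wrist's pose just before it. camera_info takes no time and is no camera call.
- r.hand_in(): hands the job in, once; it reports no verdict.
The state is a dict: "clock": time; "joint_positions": joint angles; "joint_vel": joint speeds; "joint_torque": joint torques, N m; "position": TCP position; "ee_rot": TCP orientation; "wrist_force": force on the tool from outside, world axes, zero at the start; "ft_torque": the same for the moment, N m; "opening": finger opening in m.
Only numpy, scipy, OpenCV 4.12 (cv2) and the standard library are available. Lean on these libraries where they do the work, as an engineer would, in place of code of your own. Each camera call takes 0.05 s, during which the arm holds its last target. There are 200 camera calls.

## Task

Take the blue coated panel out of the rack and stand it in the tilt stand, foot in the groove and leaning back on the rest bar, and let go; the pivot is slack, so the panel sinks back too far. Then reach down into the gap behind the stand's front bracket plate, grip the hidden bolt head and turn it until the rest bar has raised the panel to 60 degrees from the bench. Finish still gripping the bolt head, holding it from turning so that a colleague can tighten the nut in front, without touching the panel; leave the white panel in the rack.

Things in the scene. Friction and masses are not known exactly. Their poses are not given: they have to be found in the camera images.
- panel_blue: Panel to use: rigid board 80 x 8 x 130 mm, both large faces blue, about 0.25 kg, standing upright in one of the rack's two outer slots. Origin: middle of its bottom; x along its 80 mm width, y through its 8 mm thickness, z up its 130 mm height.
- panel_white: Second panel of the same size and axes, coated white, in the rack's other outer slot, 70 mm from the blue one (centre to centre). Stays there.
- rack: White plastic panel rack, fixed, base 100 (x) x 130 (y) x 8 mm, origin under its middle. Two combs, 40 mm high above the base, make slots 11 mm wide along x at y = -35, 0, +35 mm; panels stand in the outer slots on the base: their tops are 138 mm above the bench, the upper 90 mm is free.
- stand: Tilt stand, fixed: grey base 190 (x) x 165 (y) x 10 mm, origin under its middle; x points away from the robot. On its far -y part a steel U-bracket: two upright plates across x = 25..31 mm (front) and 85..91 mm (rear), y = -80..-12 mm, tops 110 mm high; gap between them 54 mm, open at top and sides. Pivot bolt along x through the front plate at y = -46.5, z = 88 mm; arm and nut in front.
- groove (a point): Middle of the foot groove's floor, 10 mm above the bench; axes of the stand. The groove runs along x, 106 mm; front lip at y = +8..+16 mm, 11 mm high; rear lip at y = -10..-18 mm, 4 mm high. The panel's bottom stands here between the lips, its width along x, its top leaning to the stand's -y.
- rest_bar (a point): Middle, on the axis, of the rest bar: white roller of 10 mm diameter, 102 mm long, along the stand's x, on an arm 56 mm from the bolt axis, on its +y side. The panel's back leans on it; it rises as the bolt turns.
- bolt_head (a point): Hidden bolt head in the gap: dark hexagon, 24 mm across flats, 14 mm long along its x (= the stand's x). Origin: its middle, 27 mm from either bracket plate, 22 mm below their tops. y is square to a pair of flats: fingers along its -z closing along its y take them. z leans 14 deg to the stand's +y at joint 0, and 14 deg to -y with the panel at 60 deg. A 26 mm bush fills the front 18 mm of gap.
- tilt_bolt (a joint): Turn of the pivot bolt, head and rest arm together (rad), positive about the stand's x: 0 = lower stop (panel about 45 deg from the bench), grows as the bar rises, upper stop 0.68. About 0.49 gives 60 deg (red pointer on the red line of the front plate); there 0.05 rad is about 1 deg of panel. Friction holds the empty arm; the panel's weight sinks it to 0 within some seconds.
Mind the look-alikes: they are no part of the job. What is shaped like the panel_blue but green or red is not meant.

How it is judged:
By the outcome, as a careful person would: the job done as asked, in the order asked, and still so for the second after the job is handed in, while the arm keeps its last pose, push and grip.
It also fails if it takes over 58 s, if anything falls off the work surface, if the arm or the gripper's body presses on something with over 40 N, if the wrist force passes 120 N, or if a joint passes its speed limit or range.

## Working session

There is one attempt and no reset: what is moved stays moved. The work goes in short steps, Python scripts to look and compute and a tool call to move; the robot and the scene stay as the last step left them, time stands still between calls to the robot, and variables do not carry over. Pictures are saved under pics/ and viewed, about 8 in all and at most 12, crops included, and the job is handed in when it is done.

Besides the shell and the picture viewer there is one more tool, called after "Call:" by a JSON object that holds its "method" and its "body". servo_tool: Moves the arm, as the interface text tells. Its arguments: {"type":"object","properties":{"motion":{"type":"array","items":{"type":"array","items":{"type":"number"}}},"grip":{"type":"number"}},"required":["motion"]}

```bash
mkdir -p pics
python3 - <<'E'
from rig import r
import cv2,numpy as np
s=r.get_state();print(s)
a=r.capture("scene");b=r.capture("side")
cv2.imwrite("pics/scene0.png",a);cv2.imwrite("pics/side0.png",b)
for n in("scene","side","wrist"):
    c=r.camera_info(n);print(n,c)
E
```

```text
{'clock': 0.0, 'joint_positions': array([ 5.73760401e+01,  2.81639077e+01,  8.93506011e+01,  1.73518999e-03,
        6.25490682e+01, -6.04822735e+00]), 'joint_vel': array([-0.04268601, -0.00021377,  0.1050377 ,  0.10538784, -0.01959511,
       -0.0582862 ]), 'joint_torque': array([-3.99858298e-03, -6.18449521e+01, -2.61581790e+01, -3.38555656e-04,
        4.21765930e-03,  1.10689066e-05]), 'position': array([0.27942616, 0.5587737 , 0.20662749]), 'ee_rot': array([-9.00630609e+01,  8.22918110e-03, -2.65765378e+01]), 'wrist_force': array([-0.09726288, -1.0674157 , -0.3418475 ]), 'ft_torque': array([-0.00430033, -0.03483261, -0.01749049]), 'opening': 0.08569865076156499}
scene {'fx': 416.78062323499734, 'fy': 416.78062323499734, 'cx': 282.1034581427685, 'cy': 202.63193449718872, 'rvec': array([ 2.31214883, -0.59508411,  0.23183868]), 'tvec': array([-0.34420455,  0.30716158,  1.54530141])}
side {'fx': 530.628702459675, 'fy': 530.628702459675, 'cx': 289.0941028842024, 'cy': 206.06965170617158, 'rvec': array([ 2.11170769, -0.96004604,  0.42320634]), 'tvec': array([-0.21451868,  0.34451917,  1.47163923])}
wrist {'fx': 320.33370143257235, 'fy': 320.33370143257235, 'cx': 277.7402777042338, 'cy': 213.59033576358357, 'tool_from_camera': array([[-2.46522211e-04,  9.53823771e-01,  3.00366698e-01,
        -7.64437879e-02],
       [ 5.43156444e-04, -3.00366535e-01,  9.53823699e-01,
        -1.67646615e-01],
       [ 9.99999822e-01,  3.98284835e-04, -4.44028505e-04,
         5.35120467e-04],
       [ 0.00000000e+00,  0.00000000e+00,  0.00000000e+00,
         1.00000000e+00]])}
```

View pics/scene0.png

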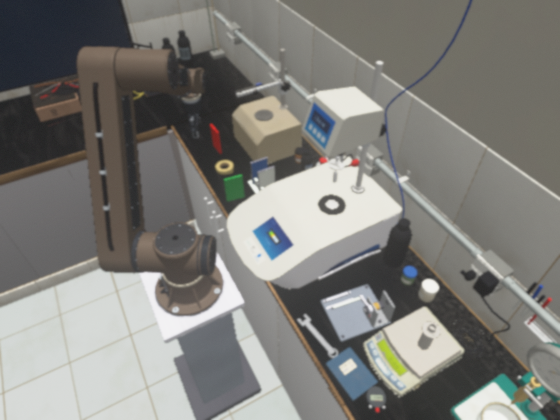

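View pics/side0.png

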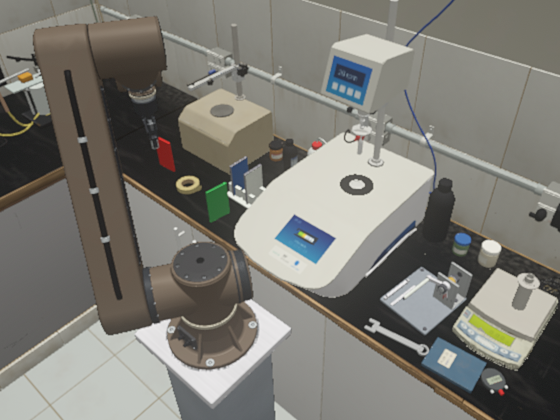

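The scene view shows the rack with blue and white panels near (262,175) and the stand near (358,312), with a big white instrument between them. In the side view the rack is near (245,185) and the stand near (430,298). Next I'll zoom in on both.

```bash
cat > h.py <<'E'
import cv2,numpy as np
from rig import r
from scipy.spatial.transform import Rotation as R
def cam(n):
    c=r.camera_info(n);K=np.array([[c['fx'],0,c['cx']],[0,c['fy'],c['cy']],[0,0,1]])
    if n=='wrist':
        s=r.get_state();T=np.eye(4);T[:3,:3]=R.from_euler('xyz',s['ee_rot'],degrees=True).as_matrix();T[:3,3]=s['position']
        T=np.linalg.inv(T@c['tool_from_camera'])
        return K,T[:3,:3],T[:3,3]
    return K,cv2.Rodrigues(c['rvec'])[0],c['tvec']
def ray(C,uv):
    K,Rm,t=C;d=Rm.T@np.linalg.solve(K,[uv[0],uv[1],1]);return -Rm.T@t,d
def plane(C,uv,z):
    o,d=ray(C,uv);return o+d*(z-o[2])/d[2]
def tri(*cu):
    A=np.zeros((3,3));b=np.zeros(3)
    for C,uv in cu:
        o,d=ray(C,uv);d/=np.linalg.norm(d);P=np.eye(3)-np.outer(d,d);A+=P;b+=P@o
    X=np.linalg.solve(A,b);return X
def proj(C,X):
    K,Rm,t=C;p=K@(Rm@np.asarray(X)+t);return p[:2]/p[2]
E
python3 - <<'E'
from h import *
b=cv2.imread("pics/side0.png");a=cv2.imread("pics/scene0.png")
f=lambda im,x,y,w,h:cv2.resize(im[y:y+h,x:x+w],(400,300),interpolation=cv2.INTER_CUBIC)
o=np.vstack([np.hstack([f(b,200,140,100,75),f(b,375,240,120,90)]),np.hstack([f(a,220,140,80,60),f(a,310,270,100,75)])])
cv2.imwrite("pics/z0.png",o)
E
```

```text
(no output)
```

View pics/z0.png

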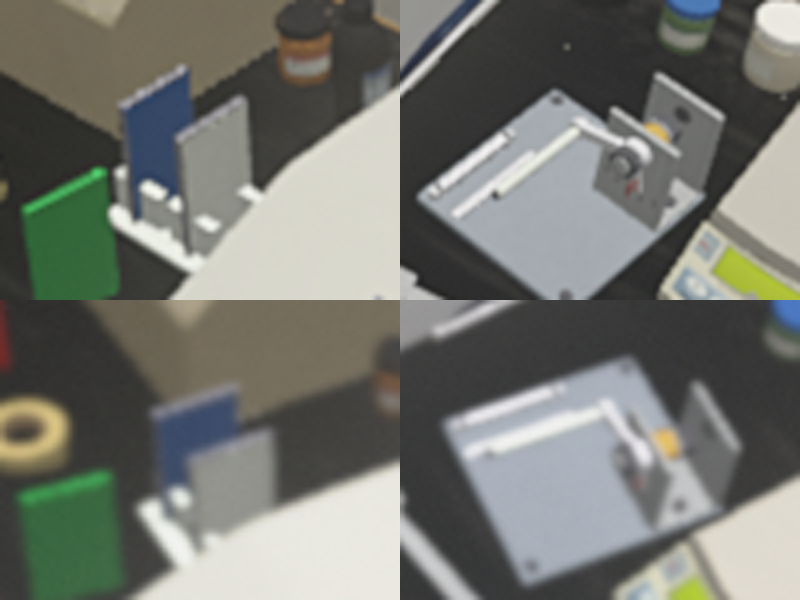

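The crops show the blue panel in the slot away from the instrument, with the white one next to the instrument. The stand's base corners, bracket and groove are all visible, and the bar side is towards the far left. Next I'll turn these into world positions.

Run:
```python
from h import *
np.set_printoptions(precision=4,suppress=True)
S=cam('side');A=cam('scene')
s1=lambda x,y:(200+x/4,140+y/4); s2=lambda x,y:(375+(x-400)/3.3333,240+y/3.3333)
a1=lambda x,y:(220+x/5,140+(y-300)/5); a2=lambda x,y:(310+(x-400)/4,270+(y-300)/4)
print('stand side');[print(plane(S,s2(*p),.01)) for p in[(418,197),(555,90),(705,193)]]
print('stand scene');[print(plane(A,a2(*p),.01)) for p in[(443,420),(632,357),(722,505),(525,585)]]
print('panels side');[print(plane(S,s1(*p),.138)) for p in[(122,103),(187,67),(180,135),(247,100)]]
print('panels scene');[print(plane(A,a1(*p),.138)) for p in[(155,410),(240,386),(190,460),(272,430)]]
print('tri');[print(tri((S,s1(*p)),(A,a1(*q)))) for p,q in zip([(122,103),(187,67),(180,135),(247,100)],[(155,410),(240,386),(190,460),(272,430)])]
[print(tri((S,s2(*p)),(A,a2(*q)))) for p,q in zip([(418,197),(555,90),(705,193)],[(443,420),(632,357),(722,505)])]
```

```text
stand side
[ 0.3894 -0.2948  0.01  ]
[ 0.5761 -0.3193  0.01  ]
[ 0.5554 -0.4801  0.01  ]
stand scene
[ 0.3899 -0.2921  0.01  ]
[ 0.5771 -0.3205  0.01  ]
[ 0.5548 -0.4776  0.01  ]
[ 0.3662 -0.4559  0.01  ]
panels side
[0.444  0.3715 0.138 ]
[0.5178 0.3665 0.138 ]
[0.4444 0.3016 0.138 ]
[0.5168 0.2929 0.138 ]
panels scene
[0.4424 0.3716 0.138 ]
[0.5221 0.3643 0.138 ]
[0.44   0.2982 0.138 ]
[0.5191 0.2985 0.138 ]
tri
[0.4406 0.3675 0.1418]
[0.5285 0.3778 0.1263]
[0.4374 0.2931 0.1449]
[0.5181 0.2954 0.1382]
[ 0.3888 -0.2942  0.0118]
[ 0.5793 -0.3184  0.0062]
[ 0.5522 -0.4801  0.0144]
```

Call:
{"method": "servo_tool", "body": {"motion": [[5, -5, -1, 0, -5, 0], [26.4, -9, -8, 0, -22.6, 0], [26.4, -9, -8, 0, -22.6, 0], [26.4, -9, -8, 0, -22.6, 0], [26.4, -9, -8, 0, -22.6, 0], [26.4, -9, -8, 0, -22.6, 0], [26.4, -9, -8, 0, -22.6, 0]]}}

```text
clock: 0.98
position: [0.4796, 0.3694, 0.2968]
ee_rot: [-90.0, 0.0, -4.0]
wrist_force: [-0.3, 0.5, -0.1]
opening: 0.0852
```

Run:
```python
from h import *
np.set_printoptions(precision=4,suppress=True)
S=cam('side');A=cam('scene')
s2=lambda x,y:(375+(x-400)/3.3333,240+y/3.3333);a2=lambda x,y:(310+(x-400)/4,270+(y-300)/4)
print('ring',tri((S,(357,184)),(A,(331,204))))
print('bar',[tri((S,s2(*p)),(A,a2(*q))) for p,q in [((495,195),(485,452)),((580,130),(605,410))]])
c=np.array([.472,-.387,0]);Rz=R.from_euler('z',-8,degrees=True)
for n,C,f,L in(('side',S,s2,[(430,190),(512,135)]),('scene',A,a2,[(465,425),(562,388)])):
  for p in L: print('lip',n,Rz.inv().apply(plane(C,f(*p),.021)-c))
s=r.get_state();print(s['position'],s['ee_rot'],s['clock'],s['joint_positions'])
W=cam('wrist');im=r.capture('wrist');cv2.imwrite('pics/w1.png',im)
```

```text
ring [ 0.5612 -0.0693  0.215 ]
bar [array([ 0.3765, -0.3696,  0.0844]), array([ 0.4908, -0.3826,  0.0759])]
lip side [-0.0886  0.0729  0.021 ]
lip side [0.013  0.0669 0.021 ]
lip scene [-0.0818  0.0654  0.021 ]
lip scene [0.0154 0.0684 0.021 ]
[0.4796 0.3694 0.2968] [-90.0135   0.0473  -4.0025] 0.975 [ 31.3436  22.2795  85.0575   0.0172  72.7094 -54.659 ]
```

View pics/w1.png

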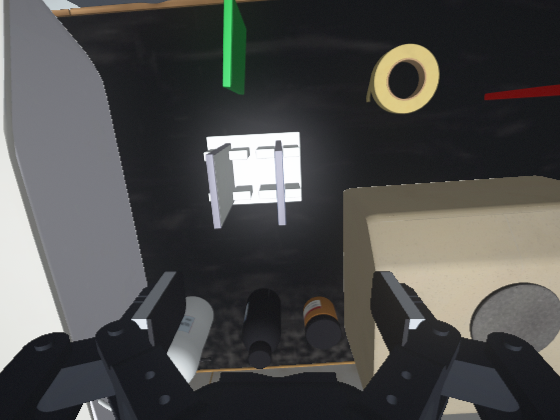

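The wrist view shows the blue panel's top edge running from about (279,142) to (283,223), with the white panel to its left. The rack base spans (208–301, 133–205), and the tan box is near the right finger.

Run:
```python
from h import *
np.set_printoptions(precision=4,suppress=True)
W=cam('wrist')
for p in[(275,142),(283,142),(286,223),(279,224)]:print('blue',plane(W,p,.138))
for p in[(207,137),(300,132),(301,201),(218,205)]:print('base',plane(W,p,.008))
for p in[(209,151),(231,145),(214,226)]:print('white',plane(W,p,.138))
for p in[(345,192),(370,216)]:print('box',plane(W,p,.1),plane(W,p,.14))
im=cv2.imread('pics/w1.png')[130:235,265:300];cv2.imwrite('pics/w1z.png',cv2.resize(im,None,fx=5,fy=5,interpolation=cv2.INTER_CUBIC))
```

```text
blue [0.4306 0.3706 0.138 ]
blue [0.4312 0.3785 0.138 ]
blue [0.5167 0.3763 0.138 ]
blue [0.5174 0.3687 0.138 ]
base [0.4282 0.2749 0.008 ]
base [0.4303 0.4041 0.008 ]
base [0.5291 0.4009 0.008 ]
base [0.5269 0.2779 0.008 ]
white [0.4349 0.3036 0.138 ]
white [0.4305 0.3264 0.138 ]
white [0.5148 0.2984 0.138 ]
box [0.4964 0.4475 0.1   ] [0.4862 0.4396 0.14  ]
box [0.528  0.4771 0.1   ] [0.5143 0.466  0.14  ]
```

View pics/w1z.png

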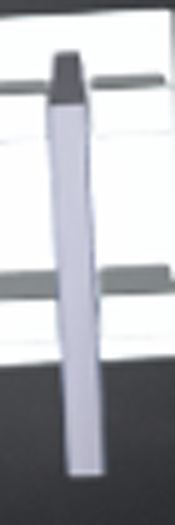

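Call:
{"method": "servo_tool", "body": {"motion": [[-0.1, 2, 0.4, 0, -2.3, 0], [-0.1, 7, 0.4, 0, -2.3, 0], [-0.1, 12, 0.4, 0, -2.3, 0], [-0.1, 15.5, 0.4, 0, -2.3, 0], [-0.1, 17.7, 0.4, 0, -2.3, 0], [-0.1, 17.7, 0.4, 0, -2.3, 0]], "grip": 0.5}}

```text
clock: 1.78
position: [0.4776, 0.3739, 0.1186]
ee_rot: [-90.1, 0.2, -1.6]
wrist_force: [0.8, -0.1, 0.3]
opening: 0.0428
```

Call:
{"method": "servo_tool", "body": {"motion": [[0, 0, 0, 0, 0, 0], [0, 0, 0, 0, 0, 0], [0, 0, 0, 0, 0, 0], [0, 0, 0, 0, 0, 0], [0, 0, 0, 0, 0, 0]], "grip": 0}}

```text
clock: 2.4
position: [0.4792, 0.3734, 0.1204]
ee_rot: [-90.0, -0.0, -1.7]
wrist_force: [0.2, -0.7, -1.0]
opening: 0.0001
```

Run:
```python
from h import *
print(r.get_state()['opening'])
cv2.imwrite('pics/w2.png',np.hstack([cv2.resize(r.capture('wrist'),(400,300)),cv2.resize(r.capture('side')[110:230,170:330],(400,300))]))
```

```text
6.764436614995888e-05
```

View pics/w2.png

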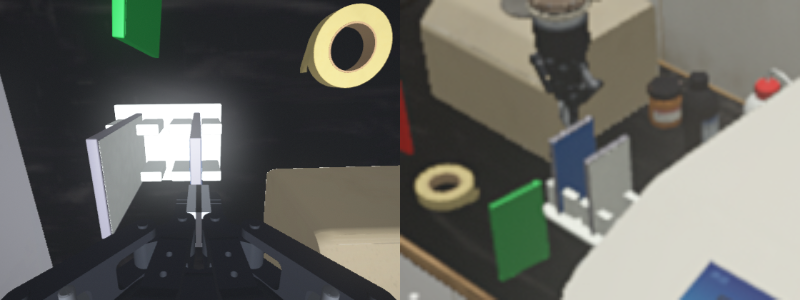

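The crop is ambiguous. The wrist half shows the closed pads at about (200,200) with the panel's top seemingly ending at (197,182). The side half shows the gripper tip at about (570,120), just behind the blue panel's top edge. I'll check this with numbers.

Run:
```python
from h import *
np.set_printoptions(precision=1,suppress=True)
S=cam('side');W=cam('wrist')
im=r.capture('side');w=r.capture('wrist')
for n,X in(('tcp',(.479,.373,.12)),('tip',(.479,.373,.106)),('cornN',(.44,.374,.138)),('cornF',(.518,.372,.138))):
    print(n,'side crop',(proj(S,X)-[170,110])*2.5+[400,0],'wrist half',proj(W,X)/1.4)
o=np.hstack([cv2.resize(w[120:360,200:360],(400,600),interpolation=2),cv2.resize(im[120:195,220:270],(400,600),interpolation=2)])
cv2.imwrite('pics/w3.png',o)
```

```text
tcp side crop [569.7 138. ] wrist half [197.6 180.3]
tip side crop [570.5 146.1] wrist half [197.6 173.5]
cornN side crop [547.9 140. ] wrist half [197.2 138.2]
cornF side crop [589.2 115.3] wrist half [197.7 236. ]
```

View pics/w3.png

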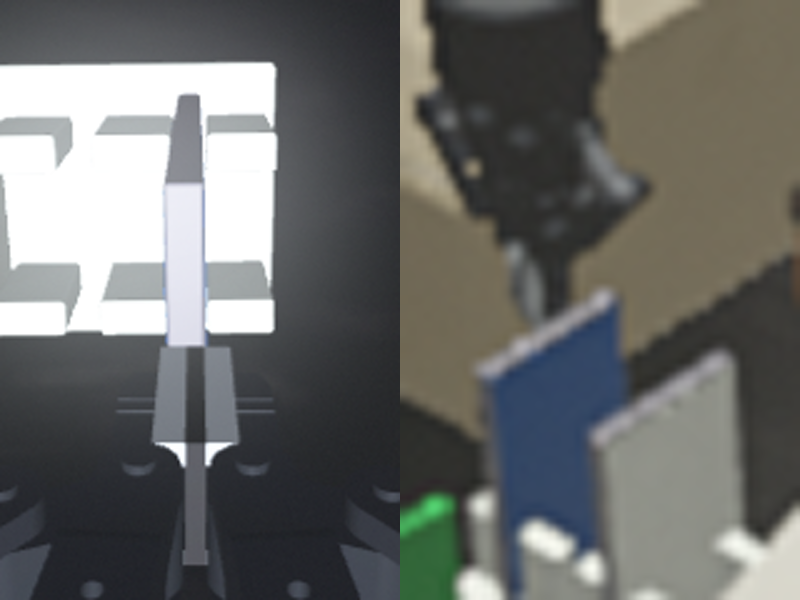

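The closed pads are just above the panel. Both cameras put the fingertips about 30–45 mm higher than the tool data implies. Going 40 mm lower with the jaws open is safe under either reading, because the combs reach only 48 mm.

Call:
{"method": "servo_tool", "body": {"motion": [[0, 0, 0, 0, 0, 0], [0, 0, 0, 0, 0, 0], [0, 0, 0, 0, 0, 0], [0, 1, 0, 0, 0, 0], [0, 2.5, 0, 0, 0, 0], [0, 4, 0, 0, 0, 0], [0, 4, 0, 0, 0, 0]], "grip": 0.5}}

```text
clock: 3.48
position: [0.4785, 0.373, 0.0784]
ee_rot: [-90.1, 0.1, -1.7]
wrist_force: [0.7, 0.2, -0.2]
opening: 0.043
```

Call:
{"method": "servo_tool", "body": {"motion": [[0, 0, 0, 0, 0, 0], [0, 0, 0, 0, 0, 0], [0, 0, 0, 0, 0, 0], [0, 0, 0, 0, 0, 0], [0, 0, 0, 0, 0, 0]], "grip": 0}}

```text
clock: 4.1
position: [0.4794, 0.3733, 0.0807]
ee_rot: [-90.0, -0.0, -1.7]
wrist_force: [0.2, -3.3, 6.0]
opening: 0.0072
```

Call:
{"method": "servo_tool", "body": {"motion": [[0, -1, 0, 0, 0, 0], [0, -4, 0, 0, 0, 0], [0, -9, 0, 0, 0, 0], [0, -15, 0, 0, 0, 0], [0, -21, 0, 0, 0, 0], [0, -27, 0, 0, 0, 0], [0, -30, 0, 0, 0, 0]]}}

```text
clock: 4.97
position: [0.4789, 0.3737, 0.3842]
ee_rot: [-89.8, -0.2, -1.7]
wrist_force: [-0.1, 0.4, -2.4]
opening: 0.0073
```

Call:
{"method": "servo_tool", "body": {"motion": [[0, 0, -3, 0, 8, 0], [0, 0, -7, 0, 18, 0], [0, 0, -11, 0, 28, 0], [0, 0, -15, 0, 38, 0], [0, 0, -19, 0, 48, 0], [0, 0, -23, 0, 58, 0], [0, 0, -27, 0, 68, 0], [0, 0, -31, 0, 78, 0], [0, 0, -35, 0, 88, 0], [0, 0, -37, 0, 93, 0]]}}

```text
clock: 6.22
position: [0.4679, 0.0022, 0.3805]
ee_rot: [-90.0, 0.0, -95.0]
wrist_force: [0.1, 1.1, -1.3]
opening: 0.0072
```

Run:
```python
from h import *
s=r.get_state();print(s['position'],s['ee_rot'],s['clock'],s['joint_positions'],s['wrist_force'],s['opening'])
```

```text
[0.46790999 0.00218216 0.38050097] [-8.99895467e+01  2.35448315e-02 -9.49898780e+01] 6.225 [-7.84359990e+00  6.62272919e+00  9.42400006e+01  2.44753699e-02
  7.91280031e+01 -2.85833429e+00] [ 0.1149523   1.08187713 -1.26221521] 0.007175216218054698
```

Call:
{"method": "servo_tool", "body": {"motion": [[4, 0, 0, 0, 10, 0], [8, 0, 0, 0, 20, 0], [12, 0, 0, 0, 30, 0], [16, 0, 0, 0, 40, 0], [20, 0, 0, 0, 50, 0], [24, 0, 0, 0, 60, 0], [28, 1, 0, 0, 70, 0], [32, 3, 0, 0, 80, 0], [35, 6, 0, 0, 90, 0], [35.9, 8, 0, 0, 93, 0], [35.9, 8, 0, 0, 93, 0]]}}

```text
clock: 7.6
position: [0.4386, -0.3541, 0.299]
ee_rot: [-90.1, -0.1, 172.3]
wrist_force: [0.9, 0.2, -3.1]
opening: 0.0071
```

Run:
```python
from h import *
s=r.get_state();print(s['position'],s['ee_rot'],s['clock'],s['joint_positions'],s['opening'])
im=r.capture('wrist');cv2.imwrite('pics/w4.png',im);W=cam('wrist')
import json;json.dump([x.tolist() for x in W],open('W4.json','w'))
cv2.imwrite('pics/w4b.png',cv2.resize(im,(800,600),interpolation=2))
```

```text
[ 0.4386322  -0.35412679  0.29898686] [-9.01316979e+01 -1.22627207e-01  1.72299199e+02] 7.6 [-4.56427304e+01  1.85097513e+01  9.05359582e+01  3.00790377e-02
  7.11319769e+01  5.20484398e+01] 0.007092392390463118
```

View pics/w4b.png

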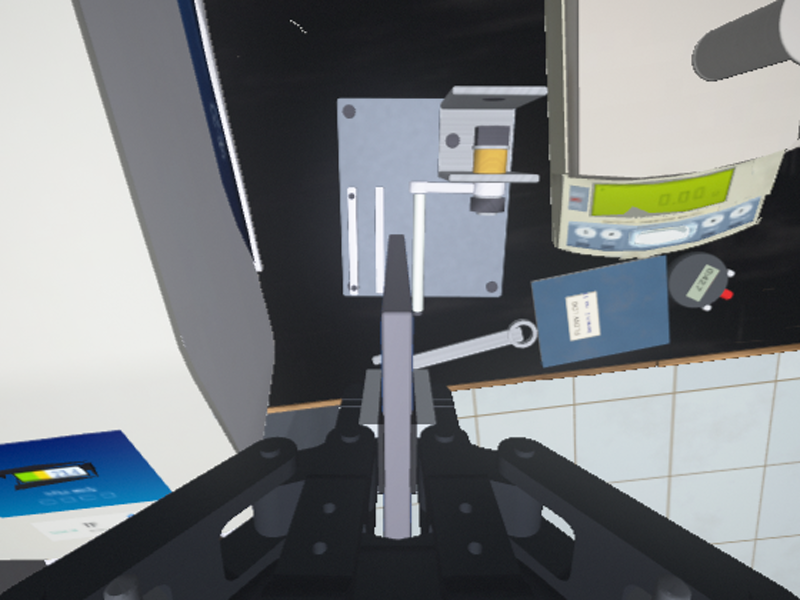

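The wrist view shows the whole stand. The base corners are at (338,98), (345,296) and (499,297), the front lip at (352,188–294), and the rear lip at (380,187–292). The bar is at (418,190–311), and the dark head is at (492,135) behind the yellow bush. The panel is still held.

Run:
```python
from h import *
import json
np.set_printoptions(precision=4,suppress=True)
W=[np.array(x) for x in json.load(open('W4.json'))];k=1.42857
P=lambda u,v,z:plane(W,(u/k,v/k),z)
TL,BL,BR=P(338,98,.01),P(345,296,.01),P(499,297,.01)
print(TL,BL,BR,'len',np.linalg.norm(TL-BL),np.linalg.norm(BR-BL))
d=TL-BL;y1=np.degrees(np.arctan2(d[1],d[0]));e=BL-BR;y2=np.degrees(np.arctan2(e[1],e[0]))-90
c=(TL+BR)/2;print('yaw',y1,y2,'c',c)
yaw=-8.0
Ri=R.from_euler('z',-yaw,degrees=True)
for n,u,v,z in[('TL',338,98,.01),('BL',345,296,.01),('BR',499,297,.01),('flip far',351.5,188,.021),('flip near',353,294,.021),('rlip far',379.5,187,.014),('rlip near',380,292,.014),('bar far',418,190,.08),('bar near',418,311,.08),('head',492,126,.095),('headR',509,135,.088),('headL',475,135,.088),('fplate top',489,178,.11),('rplateL',453,93,.11)]:
    X=P(u,v,z);print(n,X,Ri.apply(X-c))
```

```text
[ 0.5774 -0.3176  0.01  ] [ 0.3896 -0.2925  0.01  ] [ 0.3672 -0.4516  0.01  ] len 0.1894689745598456 0.16067322945966805
yaw -7.615555418169395 -7.9843326876309675 c [ 0.4723 -0.3846  0.01  ]
TL [ 0.5774 -0.3176  0.01  ] [0.0947 0.081  0.    ]
BL [ 0.3896 -0.2925  0.01  ] [-0.0948  0.0797  0.    ]
BR [ 0.3672 -0.4516  0.01  ] [-0.0947 -0.081   0.    ]
flip far [ 0.497 -0.318  0.021] [0.0152 0.0694 0.011 ]
flip near [ 0.3936 -0.3026  0.021 ] [-0.0893  0.0702  0.011 ]
rlip far [ 0.4941 -0.3441  0.014 ] [0.0159 0.0431 0.004 ]
rlip near [ 0.3901 -0.3296  0.014 ] [-0.089  0.043  0.004]
bar far [ 0.4907 -0.3781  0.08  ] [0.0173 0.009  0.07  ]
bar near [ 0.3865 -0.3657  0.08  ] [-0.0876  0.0068  0.07  ]
head [ 0.5312 -0.4389  0.095 ] [ 0.0659 -0.0457  0.085 ]
headR [ 0.5232 -0.453   0.088 ] [ 0.0599 -0.0607  0.078 ]
headL [ 0.5267 -0.4268  0.088 ] [ 0.0597 -0.0342  0.078 ]
fplate top [ 0.4943 -0.4311  0.11  ] [ 0.0283 -0.043   0.1   ]
rplateL [ 0.5563 -0.4098  0.11  ] [ 0.0867 -0.0133  0.1   ]
```

Call:
{"method": "servo_tool", "body": {"motion": [[0.1, 2, 0, -8, 0, 0], [0.1, 6, 0, -18, 0, 0], [0.1, 11, 0, -28, 0, 0], [0.1, 14.2, 0, -28, 0, 0], [0.1, 14.2, 0, -28, 0, 0], [0.1, 14.2, 0, -28, 0, 0]]}}

```text
clock: 8.4
position: [0.4391, -0.3543, 0.1605]
ee_rot: [-117.9, 0.2, 172.4]
wrist_force: [0.9, -0.5, -2.0]
opening: 0.0073
```

```bash
cat >> h.py <<'E'
C0=np.array([.4723,-.3846,0]);SR=R.from_euler('z',-7.8,degrees=True)
def st(X):return SR.inv().apply(np.asarray(X)-C0)
def rep(tgt=None,tilt=None):
    """state in stand frame; with target (stand xyz) and tilt (deg, finger dir to stand +y), the row to go there"""
    s=r.get_state();Rt=R.from_euler('xyz',s['ee_rot'],degrees=True);p=s['position']
    np.set_printoptions(precision=4,suppress=True)
    ax=SR.inv().apply(Rt.as_matrix().T)
    print('t',s['clock'],'stand pos',st(p),'y-axis',ax[1],'lean',np.degrees(np.arctan2(ax[1][1],-ax[1][2])),'F',s['wrist_force'],'T',s['ft_torque'],'op',s['opening'],'q',s['joint_positions'])
    if tgt is not None:
        a=np.radians(tilt);y=np.array([0,np.sin(a),-np.cos(a)]);x=np.array([-1.,0,0]);z=np.cross(x,y)
        Rg=SR*R.from_matrix(np.array([x,y,z]).T)
        print('row',Rt.inv().apply(C0+SR.apply(tgt)-p)*100,(Rt.inv()*Rg).as_rotvec(degrees=True))
E
python3 -c "
from h import *
rep([-.039,.0259,.0766],28)"
```

```text
t 8.4 stand pos [-0.037   0.0256  0.1605] y-axis [ 0.0006  0.4673 -0.8841] lean 27.857689515285514 F [ 0.9494 -0.5222 -1.9987] T [-0.4679  0.0387  0.0557] op 0.007295203451449233 q [-54.8399  34.1429  91.5759  19.1714  76.1815  34.4606]
row [0.2199 7.433  3.8881] [-0.1424  0.2643 -0.0347]
```

Call:
{"method": "servo_tool", "body": {"motion": [[0.2, 2.5, 1.3, 0, 0.2, 0], [0.2, 5, 2.6, 0, 0.2, 0], [0.2, 6.5, 3.4, 0, 0.2, 0], [0.2, 7.2, 3.8, 0, 0.2, 0], [0.2, 7.4, 3.9, 0, 0.2, 0], [0.2, 7.4, 3.9, 0, 0.2, 0]]}}

```text
clock: 9.15
position: [0.4366, -0.3539, 0.0757]
ee_rot: [-118.0, -0.0, 172.1]
wrist_force: [-1.3, -1.5, 3.4]
opening: 0.007
```

```bash
python3 -c "
from h import *
rep([-.039,.0259,.0766],28)
im=r.capture('side')[225:345,360:500];w=r.capture('wrist')
cv2.imwrite('pics/p5.png',np.hstack([cv2.resize(w,(400,300)),cv2.resize(im,(400,300),interpolation=2)]))"
```

```text
t 9.15 stand pos [-0.0396  0.0255  0.0757] y-axis [ 0.0001  0.4688 -0.8833] lean 27.955990678523076 F [-1.3304 -1.5322  3.4273] T [-0.0182  0.0797  0.0651] op 0.006971161913939354 q [-55.0255  40.1509  95.2365  20.2072  67.2196  31.2025]
row [-0.0565 -0.0657 -0.0759] [-0.044  -0.0553 -0.0085]
```

View pics/p5.png

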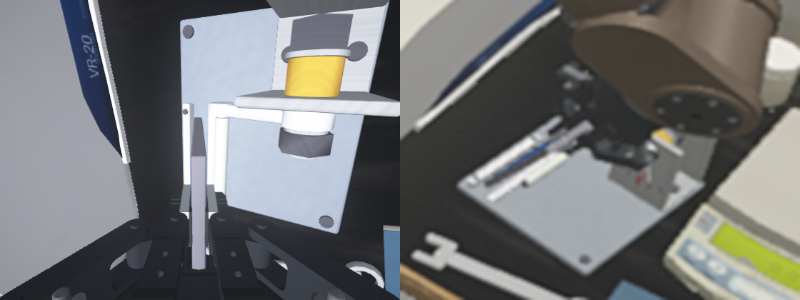

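Call:
{"method": "servo_tool", "body": {"motion": [[0, 0, 0, 0, 0, 0], [0, 0, 0, 0, 0, 0], [0, 0, 0, 0, 0, 0], [0, 0, 0, 0, 0, 0], [0, -1, 0, 0, 0, 0], [0, -3, 0, 0, 0, 0], [0, -6, 0, 0, 0, 0], [0, -10, 0, 0, 0, 0], [0, -14, 0, 0, 0, 0]], "grip": 0.22}}

```text
clock: 10.38
position: [0.4272, -0.4193, 0.1999]
ee_rot: [-118.0, -0.1, 172.2]
wrist_force: [0.3, -0.6, -0.2]
opening: 0.0191
```

```bash
python3 -c "
from h import *
rep([.062,-.0465,.23],14)
im=r.capture('side')[225:345,360:500];w=r.capture('wrist')
cv2.imwrite('pics/p6.png',np.hstack([cv2.resize(w,(400,300)),cv2.resize(im,(400,300),interpolation=2)]))"
```

```text
t 10.375 stand pos [-0.04   -0.0405  0.1999] y-axis [-0.0011  0.4694 -0.883 ] lean 27.997895216470756 F [ 0.3225 -0.6427 -0.2159] T [-0.224   0.008   0.0077] op 0.019097328195427903 q [-58.7991  35.2203  82.5469  17.199   84.9566  34.0855]
row [-10.1971  -2.9556  -0.9001] [13.9978 -0.0815  0.0761]
```

View pics/p6.png

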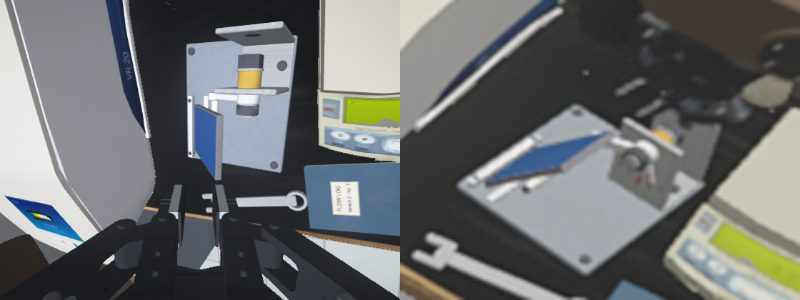

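Panel stands in the groove leaning on the bar: at (207,140) in the wrist half and (550,155) in the side half. The foot looks to be between the lips and the gripper is clear. Now to the bolt.

```bash
python3 -c "
from h import *
rep([.063,-.0349,.1365],-14)"
```

```text
t 10.475 stand pos [-0.0392 -0.0424  0.202 ] y-axis [ 0.0032  0.4649 -0.8853] lean 27.70574527471062 F [ 0.1699 -0.3332  0.7416] T [-0.223   0.0349 -0.0449] op 0.018873192302750273 q [-58.8596  35.0826  82.3481  17.2113  84.9113  34.0767]
row [-10.2008   6.183    2.3758] [41.7058 -0.1026 -0.1638]
```

Call:
{"method": "servo_tool", "body": {"motion": [[-3, -1, 0, 6, 0, 0], [-8, -1, 0, 16, 0, 0], [-10.2, -1, 0, 26, 0, 0], [-10.2, 0, 0, 36, 0, 0], [-10.2, 3, 1, 42, 0, 0], [-10.2, 6.2, 2.4, 42, 0, 0], [-10.2, 6.2, 2.4, 42, 0, 0], [-10.2, 6.2, 2.4, 42, 0, 0]], "grip": 0.45}}

```text
clock: 11.48
position: [0.5297, -0.4254, 0.1331]
ee_rot: [-76.0, -0.0, 172.1]
wrist_force: [-1.0, 0.0, 0.7]
opening: 0.0384
```

```bash
python3 -c "
from h import *
import json
rep([.063,-.0349,.1365],-14)
W=cam('wrist');w=r.capture('wrist');cv2.imwrite('pics/w7.png',w)
json.dump([x.tolist() for x in W],open('W7.json','w'))
cv2.imwrite('pics/w7b.png',cv2.resize(w,(800,600),interpolation=2))"
```

```text
t 11.475 stand pos [ 0.0624 -0.0326  0.1331] y-axis [-0.001  -0.2423 -0.9702] lean -14.024811343211573 F [-1.0232  0.0141  0.6841] T [ 0.0875 -0.006  -0.0478] op 0.03836870219384306 q [-39.4546  34.8155  90.8035 -16.1291  48.106   68.5652]
row [-0.0595 -0.2763  0.3028] [-0.0248 -0.0602  0.0549]
```

View pics/w7b.png

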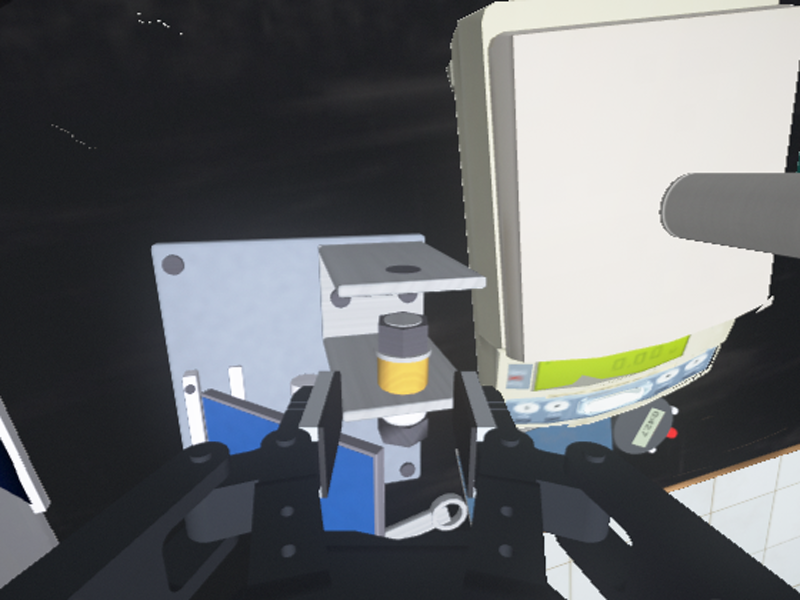

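The wrist view shows the head at (403,335) with its flats square to the jaws (24 mm apparent width). So the joint is at 0 and the panel has sunk onto the lower stop. The fingers are clear of the panel and plates.

```bash
python3 -c "
from h import *
rep([.063,-.0589,.0405],-14)"
```

```text
t 11.525 stand pos [ 0.0625 -0.0328  0.1335] y-axis [-0.0002 -0.2429 -0.9701] lean -14.055078374878045 F [ 0.3234 -0.5347  0.3797] T [ 0.129  -0.0407 -0.04  ] op 0.03819616866886848 q [-39.463   34.7876  90.7933 -16.1363  48.0917  68.5734]
row [-0.0509  9.6537  0.2702] [-0.0551 -0.0797  0.014 ]
```

Call:
{"method": "servo_tool", "body": {"motion": [[0, 2, 0.2, 0, 0, 0], [0, 4.5, 0.2, 0, 0, 0], [0, 5, 0.2, 0, 0, 0], [0, 5, 0.2, 0, 0, 0]]}}

```text
clock: 12.02
position: [0.5273, -0.439, 0.0838]
ee_rot: [-76.0, -0.1, 172.1]
wrist_force: [0.9, 0.6, 0.9]
opening: 0.0387
```

```bash
python3 -c "
from h import *
rep([.063,-.0589,.0405],-14)"
```

```text
t 12.025 stand pos [ 0.0619 -0.0464  0.0838] y-axis [-0.0022 -0.2417 -0.9704] lean -13.9843474288437 F [0.9114 0.5684 0.9232] T [ 0.1129 -0.0205 -0.0417] op 0.03865861942287788 q [-40.5106  38.6206  92.0174 -17.4026  43.1406  69.4562]
row [-0.1247  4.4998  0.1676] [ 0.0156 -0.0515  0.125 ]
```

Call:
{"method": "servo_tool", "body": {"motion": [[-0.1, 1.5, 0.1, 0, 0, 0], [-0.1, 3, 0.1, 0, 0, 0], [-0.1, 4, 0.1, 0, 0, 0], [-0.1, 4.5, 0.1, 0, 0, 0], [-0.1, 4.5, 0.1, 0, 0, 0]]}}

```text
clock: 12.65
position: [0.5267, -0.4505, 0.0401]
ee_rot: [-76.0, -0.1, 172.1]
wrist_force: [0.0, 0.1, -0.1]
opening: 0.0382
```

```bash
python3 -c "
from h import *
rep([.063,-.0589,.0405],-14)"
```

```text
t 12.65 stand pos [ 0.0628 -0.0579  0.0401] y-axis [-0.0022 -0.2416 -0.9704] lean -13.97849748606806 F [ 0.0097  0.1469 -0.1217] T [ 0.0961  0.0172 -0.046 ] op 0.03821577331962147 q [-41.3123  42.2574  92.4741 -18.7534  39.0706  70.5035]
row [-0.0206 -0.0142  0.1063] [ 0.0215 -0.0246  0.1275]
```

Close on the head.

Call:
{"method": "servo_tool", "body": {"motion": [[0, 0, 0.05, 0, 0, 0], [0, 0, 0.05, 0, 0, 0], [0, 0, 0.05, 0, 0, 0], [0, 0, 0.05, 0, 0, 0]], "grip": 0}}

```text
clock: 13.15
position: [0.5269, -0.451, 0.041]
ee_rot: [-76.0, -0.1, 172.2]
wrist_force: [-1.4, 1.6, 4.6]
opening: 0.0226
```

```bash
python3 -c "
from h import *
rep([.063,-.0589,.0405],-14)"
```

```text
t 13.15 stand pos [ 0.0631 -0.0584  0.041 ] y-axis [-0.0013 -0.2422 -0.9702] lean -14.014308759706472 F [-1.437   1.5691  4.586 ] T [0.1643 0.0605 0.0002] op 0.02255611895065671 q [-41.3349  42.2001  92.4256 -18.7326  39.101   70.4461]
row [0.0074 0.0634 0.0369] [-0.0143 -0.0267  0.0717]
```

Call:
{"method": "servo_tool", "body": {"motion": [[0, -0.01, -0.25, -3, 0, 0], [0, -0.03, -0.5, -6, 0, 0], [0, -0.06, -0.76, -9, 0, 0], [0, -0.1, -1.0, -12, 0, 0], [0, -0.16, -1.25, -15, 0, 0], [0, -0.24, -1.49, -18, 0, 0], [0, -0.32, -1.73, -21, 0, 0], [0, -0.42, -1.96, -24, 0, 0], [0, -0.42, -1.96, -24, 0, 0], [0, -0.42, -1.96, -24, 0, 0]]}}

```text
clock: 14.4
position: [0.5296, -0.4311, 0.0403]
ee_rot: [-100.0, -0.1, 172.1]
wrist_force: [2.4, 1.9, 4.5]
opening: 0.0228
```

```bash
python3 -c "
from h import *
rep([.063,-.0352,.041],14)
cv2.imwrite('pics/s8.png',r.capture('side'));cv2.imwrite('pics/a8.png',r.capture('scene'));w=r.capture('wrist');cv2.imwrite('pics/w8.png',w)"
```

```text
t 14.4 stand pos [ 0.0631 -0.0383  0.0403] y-axis [-0.0011  0.1733 -0.9849] lean 9.98257718616242 F [2.4286 1.9082 4.5241] T [ 0.295  -0.0554  0.006 ] op 0.02283179194175983 q [-47.8022  45.2307  84.2487   9.0276  57.3474  44.7247]
row [ 0.0082 -0.0155 -0.3137] [-4.0175 -0.0656  0.058 ]
```

Call:
{"method": "servo_tool", "body": {"motion": [[0, 0, -0.17, -2, 0, 0], [0, -0.01, -0.34, -4, 0, 0], [0, -0.01, -0.34, -4, 0, 0], [0, -0.01, -0.34, -4, 0, 0]]}}

```text
clock: 15.05
position: [0.53, -0.4277, 0.041]
ee_rot: [-104.1, -0.1, 172.1]
wrist_force: [1.2, 3.6, 6.6]
opening: 0.023
```

```bash
python3 -c "
from h import *
rep([.063,-.0352,.041],14)
a=r.capture('side');b=r.capture('scene');w=r.capture('wrist')
cv2.imwrite('pics/s9.png',a);cv2.imwrite('pics/a9.png',b);cv2.imwrite('pics/w9.png',w)
f=lambda im,x,y,ww,h:cv2.resize(im[y:y+h,x:x+ww],(400,300),interpolation=2)
o=np.vstack([np.hstack([cv2.resize(w,(400,300)),f(w,80,200,200,150)]),np.hstack([f(a,380,235,100,75),f(b,310,270,80,60)])])
cv2.imwrite('pics/z9.png',o)"
```

```text
t 15.05 stand pos [ 0.0631 -0.0349  0.041 ] y-axis [-0.0009  0.2437 -0.9698] lean 14.106281623643602 F [1.228  3.5987 6.5622] T [ 0.5238 -0.1087 -0.0092] op 0.023025936178384113 q [-48.8043  46.1203  82.7687  12.095   61.0587  42.2831]
row [ 0.0068 -0.0089  0.0278] [ 0.1062 -0.0847  0.0491]
```

View pics/z9.png

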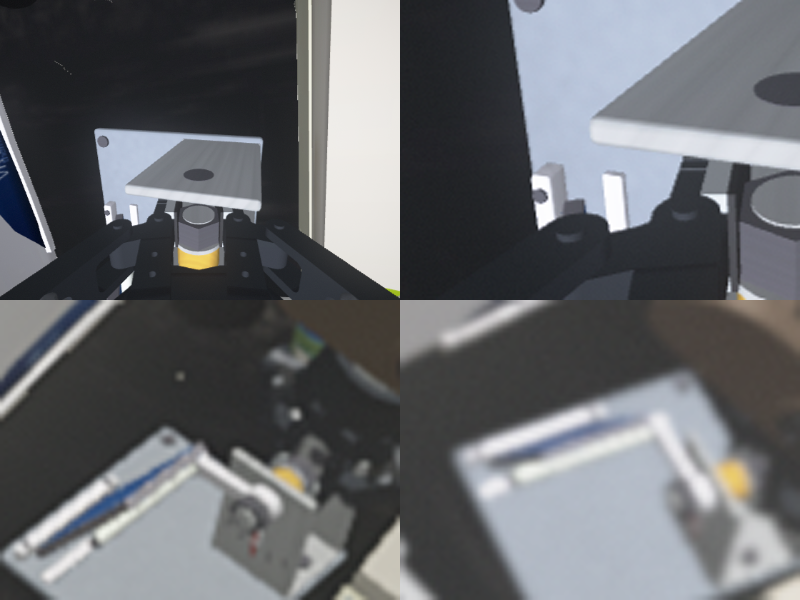

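The bar has lifted the panel. The side crop shows the panel resting along the bar, with red pointer marks at (253,540), and the jaws are on the head in the gap. I'll do one numeric cross-check of the red marks and the bar.

Run:
```python
from h import *
np.set_printoptions(precision=4,suppress=True)
S=cam('side');A=cam('scene')
for f in('side0','s8','s9'):
    im=cv2.imread(f'pics/{f}.png').astype(int)[285:335,425:475];d=im[...,2]-np.maximum(im[...,0],im[...,1])
    v,u=np.where(d>18);print(f,len(u),[(int(a)+425,int(b)+285,int(d[b,a])) for a,b in zip(u,v)])
for s,a in[((404.3,295.5),(333.4,305.6)),((428.7,276),(360.5,295))]:
    X=st(tri((S,s),(A,a)));print('bar',X,'phi',np.degrees(np.arctan2(X[2]-.088,X[1]+.047)))
# blue visible region extent in side view
im=cv2.imread('pics/s9.png').astype(int)[260:310,375:440];m=(im[...,0]-im[...,2]>45);v,u=np.where(m)
for k in(u.argmin(),u.argmax()):print('blue',u[k]+375,v[k]+260)
for th in(55,60,65):
    t=np.radians(th);b=np.array([.0652-.008*np.sin(t),.010])+.008*np.array([np.sin(t),np.cos(t)]);top=b+.13*np.array([-np.cos(t),np.sin(t)])
    print(th,*[proj(c,C0+SR.apply([x,*p])) for c in(S,A) for p in(b,top) for x in(-.079,.001)])
```

```text
side0 8 [(445, 294, 23), (443, 295, 26), (444, 295, 31), (445, 295, 25), (443, 296, 32), (444, 296, 27), (445, 296, 23), (443, 297, 32)]
s8 6 [(444, 294, 20), (443, 295, 27), (444, 295, 24), (443, 296, 36), (444, 296, 19), (443, 297, 36)]
s9 5 [(443, 293, 20), (443, 294, 23), (443, 296, 22), (443, 297, 31), (443, 298, 20)]
bar [-0.0858  0.0082  0.0825] phi -5.659446910153671
bar [0.0137 0.0057 0.0916] phi 3.9218632139749685
blue 394 293
blue 422 275
55 [387.3976 297.898 ] [405.4244 283.8879] [412.9038 288.6734] [431.6417 273.8269] [326.5332 301.5071] [346.7402 294.4081] [338.6425 303.317 ] [360.519  295.5455]
60 [387.3755 298.0293] [405.3985 284.0194] [410.3764 285.259 ] [429.157  270.5236] [326.5214 301.5938] [346.7229 294.4957] [337.4885 300.0028] [359.3457 292.291 ]
65 [387.3523 298.1673] [405.3712 284.1575] [407.6674 281.9681] [426.4843 267.3488] [326.5091 301.6849] [346.7047 294.5878] [336.2475 296.72  ] [358.0713 289.0725]
```

Run:
```python
from h import *
np.set_printoptions(precision=1,suppress=True)
S=cam('side')
im=cv2.imread('pics/s9.png')
for c in(412,418,424): print(c,[(v,*map(int,im[v,c])) for v in range(264,300)])
for th in(56,58,60,62):
    t=np.radians(th);n=np.array([np.sin(t),np.cos(t)]);u=np.array([-np.cos(t),np.sin(t)])
    f=np.array([.0652,.010+.008*n[1]])+.13*u;b=f-.008*n
    out=[]
    for p in(f,b):
        q=[proj(S,C0+SR.apply([x,*p])) for x in(-.079,.001)]
        out.append([np.interp(c,[q[0][0],q[1][0]],[q[0][1],q[1][1]]) for c in(412,418,424)])
    print(th,'front edge rows',np.array(out[0]),'back edge rows',np.array(out[1]))
rep()
```

```text
412 [(264, 49, 49, 48), (265, 49, 50, 49), (266, 48, 49, 48), (267, 49, 49, 49), (268, 49, 49, 49), (269, 49, 49, 49), (270, 46, 46, 46), (271, 44, 44, 43), (272, 66, 65, 63), (273, 122, 118, 113), (274, 166, 161, 156), (275, 180, 175, 169), (276, 177, 172, 166), (277, 175, 170, 164), (278, 176, 171, 167), (279, 173, 168, 162), (280, 155, 138, 128), (281, 131, 87, 60), (282, 131, 83, 50), (283, 144, 108, 88), (284, 162, 146, 142), (285, 160, 156, 160), (286, 144, 141, 144), (287, 174, 179, 178), (288, 212, 221, 217), (289, 205, 215, 212), (290, 175, 181, 178), (291, 168, 165, 160), (292, 176, 171, 165), (293, 177, 172, 166), (294, 177, 172, 166), (295, 176, 171, 166), (296, 175, 171, 165), (297, 175, 170, 165), (298, 175, 170, 165), (299, 176, 171, 166)]
418 [(264, 48, 49, 47), (265, 47, 47, 46), (266, 44, 44, 43), (267, 45, 46, 44), (268, 91, 89, 85), (269, 153, 148, 143), (270, 180, 175, 170), (271, 180, 175, 170), (272, 177, 172, 166), (273, 176, 171, 165), (274, 177, 173, 167), (275, 178, 174, 169), (276, 166, 156, 148), (277, 140, 106, 85), (278, 133, 92, 67), (279, 144, 119, 10
[... 1059 characters left out ...]
178, 173, 167), (293, 178, 173, 167), (294, 178, 173, 167), (295, 177, 172, 167), (296, 177, 173, 167), (297, 178, 174, 168), (298, 178, 173, 167), (299, 177, 173, 167)]
56 front edge rows [288.  283.6 278.8] back edge rows [290.5 287.4 282.7]
58 front edge rows [286.1 281.4 276.7] back edge rows [289.1 285.3 280.5]
60 front edge rows [284.  279.3 274.6] back edge rows [287.7 283.2 278.4]
62 front edge rows [281.8 277.1 272.4] back edge rows [285.7 281.  276.3]
t 15.2 stand pos [ 0.0631 -0.0349  0.041 ] y-axis [-0.0008  0.2436 -0.9699] lean 14.099274720424395 F [1.542  2.7025 7.373 ] T [ 0.4248 -0.0523 -0.0934] op 0.022918728296676117 q [-48.8031  46.119   82.7716  12.0916  61.0506  42.2853]
```

The panel's front top edge is seen at rows 283.3, 279.2 and 274.4, against 284.0, 279.3 and 274.6 predicted for 60°. That puts the panel at about 60°, and the head has turned 28.1°. Handing in.

```bash
python3 -c "
from rig import r
s=r.get_state();print(s['clock'],s['opening'],s['wrist_force']);print(r.hand_in())"
```

```text
15.2 0.022918728296676117 [1.54197167 2.70248067 7.37300892]
the job is handed in; nothing more can be done
None
```

I stood the blue panel in the tilt stand, let it sink, and turned the hidden bolt head until the panel reached about 60°. I handed in at 15.2 s with the jaws still gripping the head. The white panel was never touched.

- **Panel angle:** in the side view, the panel's top edge falls within 1 pixel of where a 60° panel should appear, which puts it at about 60 to 60.5°.
- **Bolt turn:** the tool turned from 14.0° on one side to 14.1° on the other, about 0.49 rad. The red pointer and line lay in the same pixel column, though only a few pixels of each were visible.
- **Grip and forces:** the jaws read 22.9 mm on the 24 mm head; they also read about 1 mm under on the panel. The wrist force was about 8 N, and the gripper was clear of the panel.

**Checks that disagreed:**
- **Fingertips:** they sit about 45 mm farther back than the tool data says. My first attempt to grasp the panel closed just above it. I corrected for this from the camera images and used the corrected length for the rest of the job.
- **Rest bar position:** a rough estimate from two camera views gave its two ends about 10° apart in arm angle. I judged it too coarse and relied on the panel edge and the tool rotation instead.

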